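# Close up the tattoo station box

## Task

The session is over: close up the black station box. With your fingertips, gently push both open drawers fully home, and only then fold the dark-red lid down until it lies flat and shut, without slamming anything. Nothing needs to be gripped, and the ink bottle, the amber jar and the black pen machine must be left standing where they are.

Things in the scene. Friction and masses are not known exactly. Their poses are not given: they have to be found in the camera images.
- unit: The black station box, fixed to the table: 150 mm deep (its x), 300 mm wide (its y), 92 mm high to the underside of the shut lid. Origin: centre of its underside, on the table. Its x axis points from the drawer side to the hinge side (away from the robot, give or take the yaw), y to its left, z up. Below are two drawers side by side that slide out along its -x; above them is a shallow open tray covered by the lid.
- drawer_left (a joint): How far the left (+y of the box) drawer stands out, in m: 0 is fully home, it starts 0.03 to 0.06 out (it stops at 0.09). Slides with about 2 N of friction and stays where it is left; rigid stop at home.
- drawer_right (a joint): The same for the right (-y of the box) drawer.
- left_front (a point): Centre of the outer face of the left drawer's plain grey front, 30 mm above the table; moves with the drawer. The front is 143 mm wide and 46 mm high (from 5 to 51 mm above the table), 10 mm thick, without a handle. Home, this face is 75 mm on the -x side of the box's origin.
- right_front (a point): The same for the right drawer.
- lid (a joint): Angle of the lid in rad: 0 is shut and flat, growing as it opens; pi/2 is upright. It starts at 1.0 to 1.35, leaning over the box towards the drawer side. A stiff hinge (about 0.3 N m of friction) keeps the lid where it is left; rigid stop at 0.
- lid_edge (a point): Point on the outer (upper when shut) face of the dark-red lid, midway along its width, 15 mm short of its free edge, 135 mm from the hinge line; moves with the lid. The lid is a plate 150 mm long from hinge to free edge, 300 mm wide and 6 mm thick, without a handle; shut, its outer face is 98 mm above the table. The point's axes: x along the lid from the free edge to the hinge, y along the hinge, z out of the outer face.
- lid_hinge (a point): Middle of the hinge line of the lid, at the box's far (+x) upper rim, 75 mm from the box's origin along its x and 92 mm above the table. The hinge line runs along the box's y and is the underside edge of the lid; the outer face lies 6 mm above it, measured square to the lid.
- ink_bottle: Bystander: black ink bottle with a white cap, 38 mm across, 105 mm high, standing loose on the table; origin at the centre of its underside.
- salve_jar: Bystander: amber jar with a black cap, 56 mm across, 50 mm high, standing loose; origin at the centre of its underside.
- pen_machine: Bystander: black pen-shaped tattoo machine standing upright on its 48 mm wide foot, 32 mm across, 105 mm high, with a brass band, loose; origin at the centre of its underside.

How it is judged:
By the outcome, as a careful person would: the job done as asked, in the order asked, and still so for the second after the job is handed in, with the robot touching nothing.
It also fails if it takes over 64 s, if anything falls off the work surface, if the arm or the gripper's body presses on something with over 40 N, if the wrist force passes 120 N, or if a joint passes its speed limit or range.

## Robot

A 7-joint arm with a two-finger parallel gripper is mounted at the origin on the work surface. World frame = base frame: x ahead of the robot, y to its left, z up, the work surface at z = 0. Lengths are in mm, angles in rad, forces in N, time in s.
With the tool pointing down it reaches from about 425 to 875 mm from the base axis. Payload 8.4 kg.
Tool frame: the origin (TCP) lies at the centre of the arm's flange, where the gripper is bolted on; the fingertips stand 182 mm ahead of it and the grasp point (between the pads) lies 164 mm ahead of it; z points along the fingers, y is the line along which they close (so a half turn about z gives the same grasp; the last joint's range is limited). The gripper opens to 87 mm and grips with 3 to 60 N. Pads are 19 mm wide; open, the fingers measure 117 mm over their backs; the gripper's body (75 mm by 190 mm) begins 51 mm behind the grasp point.
Start: joints at [1.198, 0.333, 0.04, 1.465, -0.013, 1.343, -0.059], TCP at [175.734, -625.772, 404.746] pointing down, gripper open.
Joint ranges: [-2.58, 2.58], [-0.38, 2.09], [-1.3, 1.39], [0.25, 2.4], [-1.5, 4.64], [0.08, 2.09], [-2.65, 2.65]. Speed limits (rad/s): [2.22, 2.22, 2.79, 2.79, 3.14, 3.14, 3.14].

## Interface

Orientations are given as a rotation vector (axis times angle).
In Python, from cell import bot, kin, get_obs, read_camera, job gives the robot as it stands. The module is installed in compiled form; this text tells all that it offers. Calls block until the motion is done:
- bot.movep(position, orientation): joint-space move of the TCP to a pose.
- bot.move_linear(position, v=150, attitude=None, until_force=None): straight line of the TCP; attitude=None keeps the orientation; v is the mean speed in mm/s. With until_force (N) it stops when the force on the tool has changed by that much, and returns True; else False.
- bot.set_joints(angles): joint-space move.
- bot.open_gripper() and bot.close(grip_force=None): open the fingers fully, or close them until they stop; grip_force is the grip in N (None keeps the last).
- bot.pause(seconds).
- kin.inverse_kinematics(position, orientation): joint angles nearest the present ones, or None.
- get_obs(): the state.
- read_camera(name): name is "scene" or "top" or "wrist"; returns a dict with "pixels" (384x512x3 uint8, red, green, blue), "camera_matrix" (3x3 intrinsics, pixels), "rvec" (rotation vector, rad) and "tvec" (3), from world to camera coordinates, as OpenCV has them; the wrist camera has in their place "T_tool_cam" (4x4, takes a point from camera to tool coordinates, whose origin is the TCP and whose axes are the flange's). Camera axes: x right, y down, z forward; pixel columns grow to the right and rows downward; lengths in mm; the calibration is good to about 2 mm. A picture is of the moment at which its call begins: read the wrist's pose just before it. There is no depth.
A pose or a line that the arm cannot do raises bot.IKError and nothing moves.
- job.finish_job(): hands the job in; it is judged then, once.
The state is a dict: "time_s": time; "joints": joint angles; "dq": joint speeds; "joint_torque": joint torques, N m; "ee_pos": TCP position; "tcp_rot": TCP orientation; "contact_force": force on the tool from outside, world axes, zero at the start; "moment": the same for the moment, N m; "finger_gap": opening from 0.0 (shut) to 1.0 (fully open); "gripper_force": force on a finger pad.
Only numpy, scipy, OpenCV 4.12 (cv2) and the standard library are available. Lean on these libraries where they do the work, as an engineer would, in place of code of your own. Each camera call takes 0.05 s, during which the arm holds its last target. There are 200 camera calls.

## Working session

There is one attempt and no reset: what is moved stays moved. The work goes in short steps, each a Python script; the robot and the scene stay as the last script left them, time stands still between calls to the robot, and variables do not carry over. Pictures are saved under pics/ and viewed, at most 10 in all, crops included, and the job is handed in when it is done.

```bash
mkdir -p pics; python3 - <<'E'
from cell import *
import cv2,numpy as np
for n in("scene","top"):
    c=read_camera(n);cv2.imwrite(f"pics/{n}0.png",cv2.cvtColor(c["pixels"],cv2.COLOR_RGB2BGR))
    print(n,c["camera_matrix"].tolist(),np.round(c["rvec"],4),np.round(c["tvec"],1), (-cv2.Rodrigues(np.array(c["rvec"]))[0].T@np.array(c["tvec"]).ravel()).round())
o=get_obs();print(o["time_s"],o["tcp_rot"],o["finger_gap"],o["contact_force"])
E
```

```text
scene [[457.91520947955615, 0.0, 246.27220680687793], [0.0, 457.91520947955615, 188.67534728718633], [0.0, 0.0, 1.0]] [ 2.6921 -0.204   0.0445] [-613.2  134.2 1163.3] [ 551. -465. 1108.]
top [[361.0266662938446, 0.0, 253.20883279328658], [0.0, 361.0266662938446, 193.04064753712805], [0.0, 0.0, 1.0]] [ 2.1601 -2.1681  0.0779] [ 37.9 607.3 814.3] [530.  18. 868.]
0.1 [-3.11076981e+00 -4.28635457e-01  4.93462924e-04] 0.9984480699251013 [-0.21088058  0.02151012 -0.63873934]
```

View pics/scene0.png

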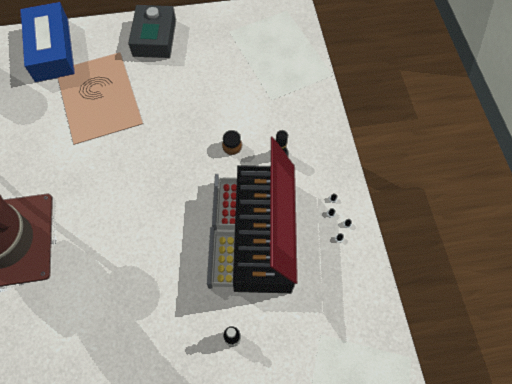

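View pics/top0.png

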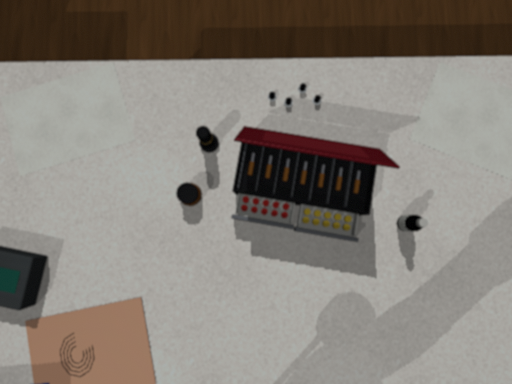

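The scene view shows the box at about (265,230), with both grey drawer fronts on its robot side (x≈212) and the red lid at x 270–297. In the top view the fronts run from (234,217) to (357,237) and the lid is at the top. The pen machine and jar stand to the left and the bottle to the right. I'll enlarge both to pick out the edges.

```bash
python3 - <<'E'
import cv2,numpy as np
a=cv2.imread("pics/scene0.png")[125:310,195:315];b=cv2.imread("pics/top0.png")[115:250,220:410]
cv2.imwrite("pics/s1.png",cv2.resize(cv2.convertScaleAbs(a,alpha=1.6),None,fx=3.2,fy=3.2,interpolation=cv2.INTER_CUBIC))
cv2.imwrite("pics/t1.png",cv2.resize(cv2.convertScaleAbs(b,alpha=1.6),None,fx=4,fy=4,interpolation=cv2.INTER_CUBIC))
E
```

```text
(no output)
```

View pics/s1.png

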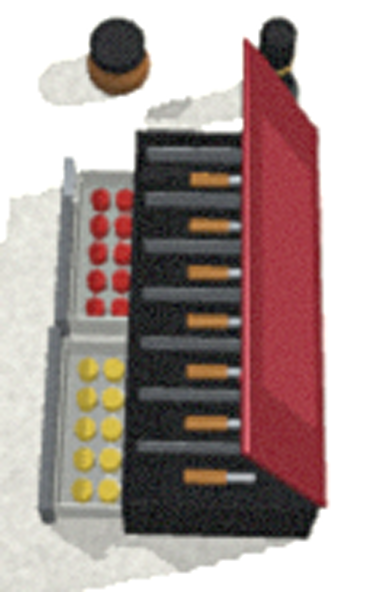

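View pics/t1.png

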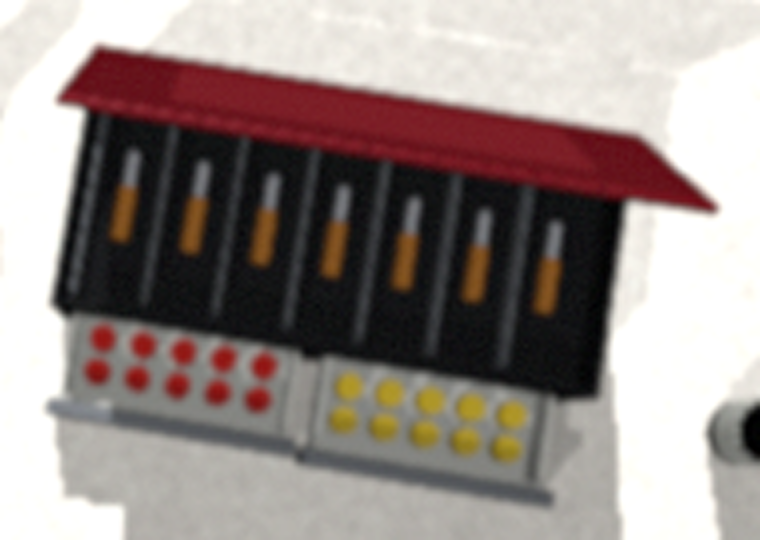

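```bash
cat > h.py <<'E'
from cell import *
import cv2,numpy as np
C={n:read_camera(n) for n in("scene","top")}
def ray(n,p):
    c=C[n];R=cv2.Rodrigues(np.array(c["rvec"]))[0]
    d=R.T@np.linalg.solve(c["camera_matrix"],[p[0],p[1],1]);return -R.T@np.ravel(c["tvec"]),d/np.linalg.norm(d)
def tri(s,t):
    a,d=ray("scene",s);b,e=ray("top",t)
    k=np.linalg.lstsq(np.c_[d,-e],b-a,rcond=None)[0];P,Q=a+k[0]*d,b+k[1]*e
    return (P+Q)/2,np.linalg.norm(P-Q)
def pl(n,p,z):
    a,d=ray(n,p);return a+d*(z-a[2])/d[2]
E
python3 - <<'E'
from h import *
S=lambda x,y:(195+x/3.2,125+y/3.2)
T=lambda x,y:(220+x/4,115+y/4)
for n,s,t,z in [("lidfreeL",(248,40),(58,99),0),("lidfreeR",(243,450),(717,210),0),("hingeL",(318,128),(99,46),98),("hingeR",(326,506),(638,137),98),
 ("rimL",(137,130),(55,305),92),("rimR",(124,532),(597,395),92),("LdL",(66,160),(48,405),51),("LdR",(58,330),(300,455),51),("RdL",(50,328),(300,458),51),("RdR",(42,515),(550,500),51)]:
    P,e=tri(S(*s),T(*t));print(n,P.round(1),e.round(1),pl("scene",S(*s),z)[:2].round() if z else"",pl("top",T(*t),z)[:2].round() if z else "")
for n,s,t in [("jar",(117,38),(-1000,0))]: pass
for n,p,z in [("jar",(189,194),50),("pen",(204,133),105),("bottle",(420,223),105)]:print(n,pl("top",p,z).round())
E
```

```text
lidfreeL [688.5  65.6 224.7] 3.8  
lidfreeR [ 633.9 -226.8  231.1] 2.2  
hingeL [747.8  52.4 101.7] 4.0 [750.  55.] [747.  52.]
hingeR [ 696.5 -238.2   95.9] 3.4 [ 698. -238.] [ 694. -238.]
rimL [608.   76.5  93.8] 5.1 [611.  78.] [606.  76.]
rimR [ 557.2 -224.8   52.6] 0.5 [ 557. -234.] [ 556. -213.]
LdL [552.7  83.6  46.1] 0.7 [552.  81.] [553.  83.]
LdR [526.3 -59.4  40.6] 3.8 [528. -63.] [524. -59.]
RdL [522.5 -58.9  46.2] 0.3 [523. -61.] [523. -58.]
RdR [ 499.  -200.4   39.3] 0.7 [ 500. -203.] [ 499. -197.]
jar [604. 182.  50.]
pen [731. 140. 105.]
bottle [ 536. -314.  105.]
```

```bash
cat > g.py <<'E'
from cell import *
import numpy as np
from scipy.spatial.transform import Rotation as Ro
yaw=-0.175; X=np.array([np.cos(yaw),np.sin(yaw),0]);Y=np.array([-X[1],X[0],0]);Z=np.array([0,0,1.]);O=np.array([645,-80,0.])
def att(a):
    z=np.sin(a)*X-np.cos(a)*Z
    return Ro.from_matrix(np.c_[np.cross(-Y,z),-Y,z])
def tcp(l,a): # box-frame tip -> world TCP
    return O+l[0]*X+l[1]*Y+l[2]*Z-182*att(a).as_matrix()[:,2]
def tip():
    o=get_obs();p=np.array(o["ee_pos"])+182*Ro.from_rotvec(o["tcp_rot"]).as_matrix()[:,2]-O
    return np.round([p@X,p@Y,p[2]],1),np.round(o["contact_force"],1),round(o["time_s"],2)
E
python3 - <<'E'
from g import *
a=.15;rv=att(a).as_rotvec()
bot.close(5)
bot.movep(tcp([-165,-73,200],a),rv)
print(tip())
bot.move_linear(tcp([-165,-73,34],a),v=120)
print(tip())
r=bot.move_linear(tcp([-100,-73,34],a),v=25,until_force=10);print(r,tip())
E
```

```text
(array([-164.8,  -73.8,  200.1]), array([-0.2,  0. , -0.2]), 3.82)
(array([-164.5,  -73.1,   34.6]), array([-0.1,  0.6,  0.1]), 5.35)
False (array([-100.,  -73.,   34.]), array([-1.9, -0.1,  0.3]), 8.1)
```

```bash
python3 - <<'E'
from g import *
a=.15
r=bot.move_linear(tcp([-70,-73,34],a),v=14,until_force=8);print(r,tip())
if r:
    bot.move_linear(tcp([-165,-73,34],a),v=120)
    bot.move_linear(tcp([-160,73,34],a),v=120);print(tip())
    r=bot.move_linear(tcp([-100,73,34],a),v=25,until_force=10);print(r,tip())
    r=bot.move_linear(tcp([-70,73,34],a),v=14,until_force=8);print(r,tip())
E
```

```text
True (array([-85.5, -73.1,  33.2]), array([-0.8,  0.4, -0.9]), 9.3)
(array([-160.9,   72.2,   33.8]), array([ 0.6, -0.2,  0.4]), 11.47)
False (array([-100.9,   72.9,   33.9]), array([-1.2,  0.1,  1.5]), 14.03)
True (array([-85.2,  72.8,  33.1]), array([-0. , -0. , -0.1]), 15.27)
```

```bash
python3 - <<'E'
from g import *
import cv2
bot.move_linear(tcp([-150,73,34],.15),v=150)
bot.move_linear(tcp([-150,0,250],.15),v=250);print(tip())
o=get_obs();c=read_camera("wrist");cv2.imwrite("pics/w2.png",cv2.cvtColor(c["pixels"],cv2.COLOR_RGB2BGR))
a=read_camera("scene")["pixels"][125:310,195:315,::-1]
cv2.imwrite("pics/s2.png",cv2.resize(cv2.convertScaleAbs(a,alpha=1.6),None,fx=3.2,fy=3.2,interpolation=cv2.INTER_CUBIC))
E
```

```text
(array([-1.522e+02,  2.000e-01,  2.484e+02]), array([-0.2,  0.8, -0. ]), 16.91)
```

View pics/w2.png

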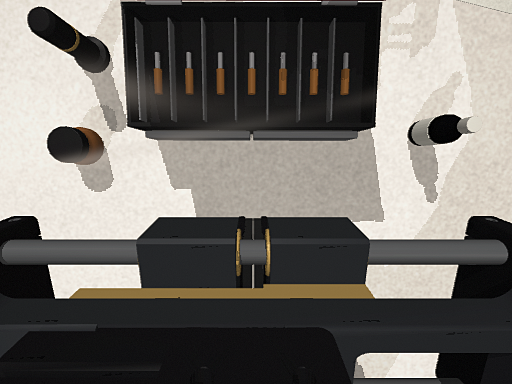

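View pics/s2.png

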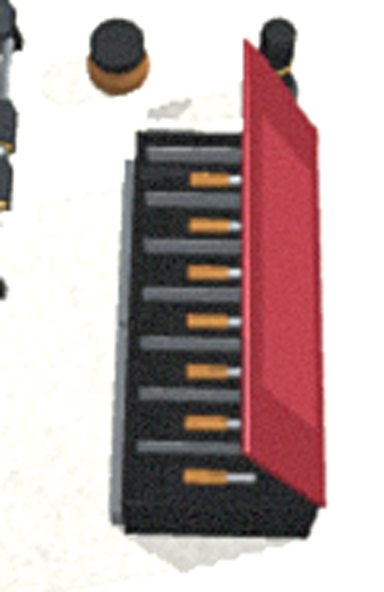

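The wrist view shows both fronts shut and level (row ~133). The scene view shows them flush against the box, and nothing else has moved. Next is the lid.

```bash
cat > l.py <<'E'
from g import *
def P(th,r=127):
    h=9.5*min(1,th/.1) if th>0 else 0
    return tcp([75-r*np.cos(th)+6*np.sin(th)+9.5, 0, 92+r*np.sin(th)+6*np.cos(th)],0)
E
python3 - <<'E'
from l import *
bot.move_linear(tcp([-120,0,310],0),v=200,attitude=att(0).as_rotvec())
bot.move_linear(tcp([95,0,310],0),v=200)
bot.move_linear(P(1.45),v=120);print(tip())
for th in np.arange(1.25,.34,-.2):
    r=bot.move_linear(P(th),v=30,until_force=20);print(round(th,2),r,tip())
    if r:break
E
```

```text
(array([7.560e+01, 1.000e-01, 2.199e+02]), array([-0.6, -0.1, -0.4]), 19.73)
1.25 False (array([ 5.030e+01, -1.000e-01,  2.145e+02]), array([-0.3, -0.4, -0.8]), 20.73)
1.05 False (array([ 26.4,  -0. , 205.2]), array([ 0. , -0.1, -0. ]), 21.73)
0.85 False (array([  5. ,  -0. , 191.2]), array([ 0.1,  0.3, -0.6]), 22.73)
0.65 False (array([-13.1,  -0. , 173.5]), array([-0.4, -0.3,  0.2]), 23.73)
0.45 False (array([-27.4,  -0. , 152.6]), array([ 0.4,  0.3, -0.6]), 24.73)
```

```bash
python3 - <<'E'
from g import *
import cv2
a=read_camera("scene")["pixels"][105:325,165:345,::-1]
cv2.imwrite("pics/s3.png",cv2.resize(cv2.convertScaleAbs(a,alpha=1.6),None,fx=2.7,fy=2.7,interpolation=cv2.INTER_CUBIC))
E
```

```text
(no output)
```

View pics/s3.png

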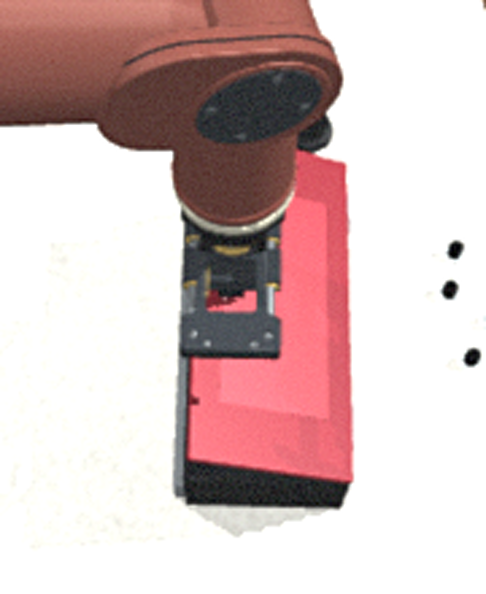

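The lid is following the fingertips. It is folded well over, with its near edge at about (188,460) in the crop and still a little open. I'll carry on down slowly.

```bash
python3 - <<'E'
from l import *
for th in (.3,.17,.08):
    r=bot.move_linear(P(th),v=22,until_force=20);print(th,r,tip())
    if r:break
q=tip()[0];r=bot.move_linear(tcp([q[0],0,90],0),v=9,until_force=10);print(r,tip())
E
```

```text
0.3 False (array([-35.2,  -0. , 135.2]), array([0.1, 0.5, 1.2]), 25.8)
0.17 False (array([-39.9,  -0. , 119.3]), array([-0.4,  0.5, -0.4]), 26.7)
0.08 False (array([-41.8,  -0. , 107.9]), array([ 0.1, -0.3, -0.8]), 27.37)
True (array([-41.8,   0. ,  98.7]), array([-1.6,  0.7,  5.4]), 28.51)
```

```bash
python3 - <<'E'
from l import *
import cv2
q=tip()[0];r=bot.move_linear(tcp([q[0],0,94],0),v=5,until_force=10);print(r,tip())
bot.move_linear(tcp([q[0],0,180],0),v=60)
bot.move_linear(tcp([-200,0,260],0),v=200);print(tip())
for n in("scene","top"):
    a=read_camera(n)["pixels"][105:325,165:445,::-1]
    cv2.imwrite(f"pics/{n}4.png",a)
cv2.imwrite("pics/f.png",cv2.resize(cv2.convertScaleAbs(np.hstack([cv2.imread("pics/scene4.png")[:,:200],cv2.imread("pics/top4.png")]),alpha=1.5),None,fx=1.6,fy=1.6,interpolation=cv2.INTER_CUBIC))
E
```

```text
True (array([-41.7,   0. ,  98.7]), array([-1. , -0.2,  6. ]), 28.88)
(array([-2.000e+02, -2.000e-01,  2.596e+02]), array([ 0.6, -1.1, -0.4]), 31.43)
```

View pics/f.png

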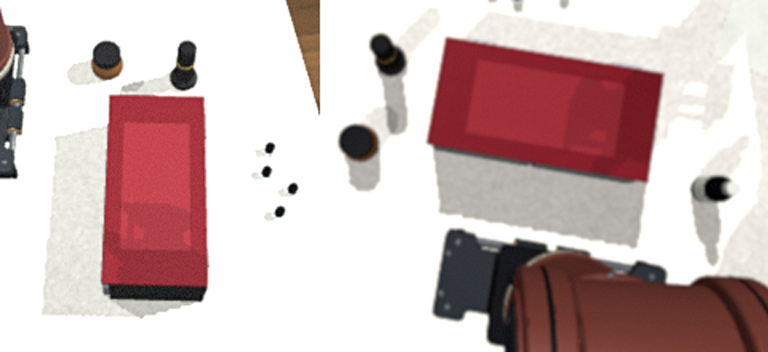

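Both views show the lid flat over the box. It covers the shut drawers, the bottle, jar and pen machine still stand where they were, and the robot is clear of everything.

```bash
python3 -c "
from cell import *
bot.pause(0.3);print(job.finish_job())"
```

```text
the job is handed in; nothing more can be done
None
```

I pushed both drawers fully home, then folded the lid down gently until it lay flat and shut; the ink bottle, jar and pen machine still stand where they were, and I handed the job in at about 32 s of the 64 s allowed (it returned no verdict).

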